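# Set the bench block over the hidden cross bar

### The arm

A 6-joint arm with a two-finger parallel gripper is mounted at the origin on a cart in front of the work surface, level with it; the furniture and walls round the work are solid. World frame = base frame: x ahead of the robot, y to its left, z up, the work surface at z = 0. Lengths are in mm, angles in degrees, forces in N, time in s.
With the tool pointing down it reaches from about 300 to 850 mm from the base axis. Payload 4.2 kg.
Tool frame: the origin (TCP) lies at the very end of the fingers, on their centre line; the grasp point (between the pads) lies 19 mm behind it; z points along the fingers, y is the line along which they close (so a half turn about z gives the same grasp; the last joint's range is limited). The gripper opens to 91 mm and grips with 3 to 60 N. Pads are 32 mm wide; open, the fingers measure 118 mm over their backs; the gripper's body (76 mm by 178 mm) begins 60 mm behind the grasp point.
Start: joints at [71.219, 18.312, 89.639, -0, 72.044, -1.146], TCP at [174.206, 547.992, 213.976] pointing down, gripper open.
Joint ranges: [-177.97, 177.97], [-48.28, 115.42], [12.27, 149.76], [-77.06, 257.06], [2.81, 150.46], [-146.56, 146.56]. Speed limits (degrees/s): [147.25, 147.25, 180, 180, 180, 180].

### API

Orientations are given as [roll, pitch, yaw] about the fixed x, y, z axes, in that order (R = Rz(yaw) Ry(pitch) Rx(roll)).
In Python, from workcell import * gives the robot as it stands.
- The arm moves only by the tool move_arm, never from a script. Its argument "motion" is a list of rows, each a list of 3 entries, a list of its own where there are three numbers: the finger opening in mm, from 0 to 91.2, then the shift along the world's x, y, z in units of 25 mm (1.0 is 25 mm), then the turn, a rotation vector about the world's x, y, z in units of 4 degrees (1.0 is 4 degrees). In form: [[grip, [x, y, z], [ax, ay, az]], ...]. A call has 1 to 20 rows; each row shifts and turns the commanded pose from where the row before left it; what a row does not reach is not made up. A row lasts 1/12 s, in which the tool goes at most 41.7 mm and 7.16 degrees, less where a joint would pass 70% of its speed; a pose out of reach is approached as far as the arm can. A call with a number of a shift or a turn outside -1 to 1 is refused whole. A call with a gripper value outside its range is refused whole. The fingers move at their own pace and stop on an object; "grip_force" is the grip in N (left out, the last holds). Time passes only in rows, so rows that do not move let the fingers close. It gives the time, the measured TCP pose, the force, the opening and the grip force at its end, in the units of the state.
- state(): the state, without advancing time (a new reading comes with each control period).
- grab_frame(name): name is "scene" or "top" or "wrist"; returns the picture (420x560x3 uint8, blue, green, red); there is no depth.
- camera_info(name): a dict with "fx", "fy", "cx", "cy" (pixels), "k1" (the pictures are not rectified: a ray, as slopes to the right and down, at radius r is drawn at 1 + k1 r^2 times it, then the intrinsics apply), "rvec" (rotation vector, rad) and "tvec" (3), from world to camera coordinates, as OpenCV has them. Camera axes: x right, y down, z forward; pixel columns grow to the right and rows downward; lengths in mm; the calibration is good to about 2 mm. A picture is of the moment at which its call begins: read the wrist's pose just before it. camera_info takes no time and is no camera call; for the wrist camera it gives the pose at the moment of the call.
- job_done(): hands the job in; it is judged then, once.
The state is a dict: "time_s": time; "qpos": joint angles; "qvel": joint speeds; "effort": joint torques, N m; "ee_pos": TCP position; "ee_rot": TCP orientation; "force": force on the tool from outside, world axes, zero at the start; "torque": the same for the moment, N m; "gripper_width": finger opening in mm; "gripper_force": force on a finger pad.
Only numpy, scipy, OpenCV 4.12 (cv2) and the standard library are available. Lean on these libraries where they do the work, as an engineer would, in place of code of your own. Each camera call takes 0.05 s, during which the arm holds its last target. There are 200 camera calls.

### The job

The low wooden tray has a springy top of thin rods, with one cross bar hidden somewhere beneath it. Press gently along the top with the shut fingers until you feel where it turns stiff, then lift the steel bench block and set it down gently on the top, centred over the bar, so that it stands level without the top sagging under it. Find the bar first: the block must never sink into an unsupported part of the top, and the things around must stay where they are.

Things in the scene. Friction and masses are not known exactly. Their poses are not given: they have to be found in the camera images.
- tray: Fixed low wooden tray lying flat on the table, 120 mm (its x) by 206 mm (its y); origin at the centre of its underside, z up. Side rails 35 mm high. Its springy top is 18 wooden rods 9.8 mm thick, each along the tray's x, side by side every 10 mm along its y; crests 40 mm above the origin. It cracks if the fingers push on it with more than 25 N or the block with more than 40 N.
- top_mid (a point): Middle of the rod top, at crest height. Each rod sinks alone on a spring of 180 N/m (0.36 N preload, travel 10 mm): a fingertip, bearing on two or three rods, meets about 0.4 to 0.8 N per mm. Rods over the hidden bar sink 0.6 mm and then meet its hard rubber face (about 10 N per mm). The bar is parallel to the rods, 24 mm wide along the tray's y; its centre is anywhere within 50 mm of this point along y.
- top_end (a point): The end of the rod top on the tray's +y side, at crest height, 90 mm from the middle; the other end is as far on the -y side. The bar never reaches within 25 mm of either end.
- bench_block: Loose steel bench block, 0.6 to 0.8 kg, 48 mm high, upright on the table left of the clear glass bowl (175 mm wide, 71 mm high, yellow rim); origin at the centre of its underside, z up. Square foot 56 x 56 x 12 mm, waist 40 (x) x 24 (y) mm, then the head. On unsupported rods it sinks about 6 mm; with its centre more than about 10 mm beside the bar's centre line it tips.
- block_head (a point): Centre of the block's head, 40 mm above its underside: 56 mm (block x) x 32 mm (block y) x 16 mm high. Grasp it across the 32 mm, along the block's y.
- glue_bottle: Bystander: small white glue bottle, 34 mm across, 86 mm high; origin under its centre. Leave alone.
- needle_stand: Bystander: cork with upright drill points, 40 mm across, 46 mm high; origin under its centre. Leave alone.
- vial: Bystander: corked glass vial, 19 mm across, 48 mm high; origin under its centre. Leave alone.

How it is judged:
By the outcome, as a careful person would: the job done as asked, in the order asked, and still so for the second after the job is handed in, with the robot touching nothing.
It also fails if it takes over 72 s, if anything falls off the work surface, if the arm or the gripper's body presses on something with over 40 N, if the wrist force passes 120 N, or if a joint passes its speed limit or range.

## Working session

There is one attempt and no reset: what is moved stays moved. The work goes in short steps, Python scripts to look and compute and a tool call to move; the robot and the scene stay as the last step left them, time stands still between calls to the robot, and variables do not carry over. Pictures are saved under pics/ and viewed, at most 10 in all, crops included, and the job is handed in when it is done.

Besides the shell and the picture viewer there is one more tool, called after "Request:" as name(argument=value, ...), one argument or row to a line, values as JSON. move_arm: Moves the arm, as the interface text tells. Shifts and turns lie within -1 to 1; 1 stands for 25 mm of shift or 4 degrees of turn. Its arguments: {"type":"object","properties":{"motion":{"type":"array","items":{"type":"array"}},"grip_force":{"type":"number"}},"required":["motion"]}

```bash
mkdir -p pics
python3 - <<'E'
from workcell import *
import cv2
s=state();print(s)
for n in("scene","top"):
    cv2.imwrite(f"pics/{n}0.png",grab_frame(n));print(n,camera_info(n))
E
```

```text
{'time_s': 0.0, 'qpos': array([ 7.12192143e+01,  1.83529048e+01,  8.97070827e+01, -5.05056999e-04,
        7.20440207e+01, -1.14732671e+00]), 'qvel': array([ 0.06998084, -0.04688307,  0.07912317,  0.07716921,  0.07801742,
       -0.02084632]), 'effort': array([ 7.14693779e-04, -4.12464774e+01, -2.31978697e+01,  7.29591586e-02,
        4.55323874e-02, -1.66008285e-04]), 'ee_pos': array([174.03340345, 547.49356654, 213.10303525]), 'ee_rot': array([-1.79896003e+02, -1.60250812e-03,  1.62366696e+02]), 'force': array([ 0.10964497, -0.16682217,  0.19479371]), 'torque': array([ 0.05129866,  0.01991493, -0.01083733]), 'gripper_force': 0.0, 'gripper_width': 91.43105640748237}
scene {'fx': 495.58811155746565, 'fy': 495.58811155746565, 'cx': 279.0515591227712, 'cy': 206.86611951824136, 'k1': -0.07965028623712331, 'rvec': array([ 2.06401336, -0.52022827,  0.26171215]), 'tvec': array([-451.32458142,  190.04320705,  756.64512821])}
top {'fx': 458.0832354813143, 'fy': 458.0832354813143, 'cx': 276.3957970318576, 'cy': 209.05029568671114, 'k1': -0.01684449546759666, 'rvec': array([ 2.17214412, -2.13537515,  0.14258615]), 'tvec': array([ -1.3668863 , 528.3011313 , 852.20541832])}
```

View pics/top0.png

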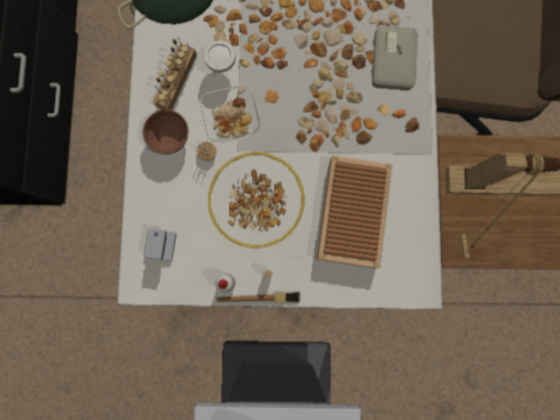

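View pics/scene0.png

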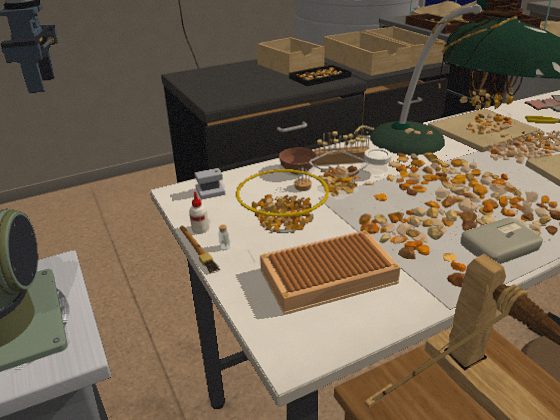

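```bash
cat > h.py <<'E'
from workcell import *
import cv2, numpy as np
def ray(ci,uv):
    p=np.array([(uv[0]-ci['cx'])/ci['fx'],(uv[1]-ci['cy'])/ci['fy']]);d=p.copy()
    for _ in range(8): d=p/(1+ci['k1']*(d@d))
    R=cv2.Rodrigues(np.array(ci['rvec']))[0]
    return -R.T@np.array(ci['tvec']), R.T@np.r_[d,1]
def pt(ci,uv,z):
    o,d=ray(ci,uv);return o+d*(z-o[2])/d[2]
def proj(ci,P):
    R=cv2.Rodrigues(np.array(ci['rvec']))[0];c=R@np.array(P,float)+ci['tvec'];d=c[:2]/c[2]
    d=d*(1+ci['k1']*(d@d));return d*ci['fx']+[ci['cx'],ci['cy']]
E
python3 - <<'E'
from h import *
ci=camera_info("top");f=cv2.imread("pics/top0.png")
print("TCP px",proj(ci,[174,548,214]),"origin",proj(ci,[0,0,0]), pt(ci,(280,0),0))
for n,uv,z in [("tA",(332,157),35),("tB",(391,163),35),("tC",(380,267),35),("tD",(319,263),35),("block",(154,244),48),("bottle",(223,284),86),("vial",(267,272),48),("needle",(205,151),46)]: print(n,pt(ci,uv,z).round(0))
b=cv2.resize(f[200:310,110:310],None,fx=4,fy=4,interpolation=cv2.INTER_CUBIC)
t=cv2.resize(f[145:280,305:405],None,fx=4.4,fy=4.4,interpolation=cv2.INTER_CUBIC)
o=np.zeros((594,800,3),np.uint8);o[:440,:]=b;cv2.imwrite("pics/b.png",b);cv2.imwrite("pics/t.png",t)
E
```

```text
TCP px [-95.0219651  425.70817588] origin [275.66581533 491.18799948] [986.27664861   7.59488367   0.        ]
tA [ 633. -100.   35.]
tB [ 623. -216.   35.]
tC [ 420. -192.   35.]
tD [426. -75.  35.]
block [456. 238.  48.]
bottle [385. 101.  86.]
vial [407.  23.  48.]
needle [638. 148.  46.]
```

View pics/b.png

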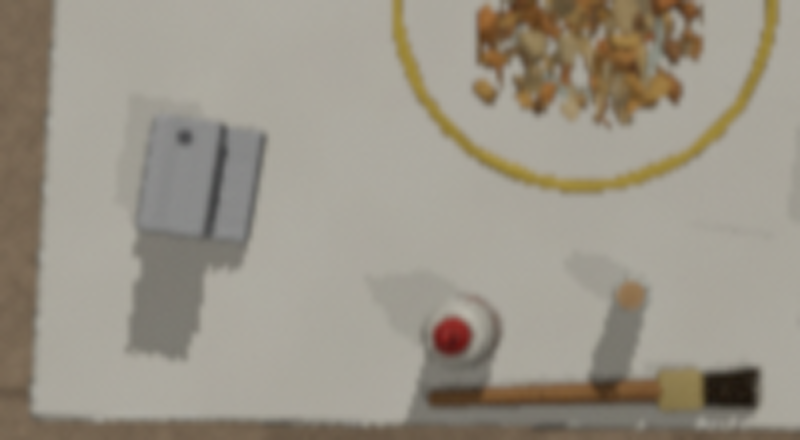

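View pics/t.png

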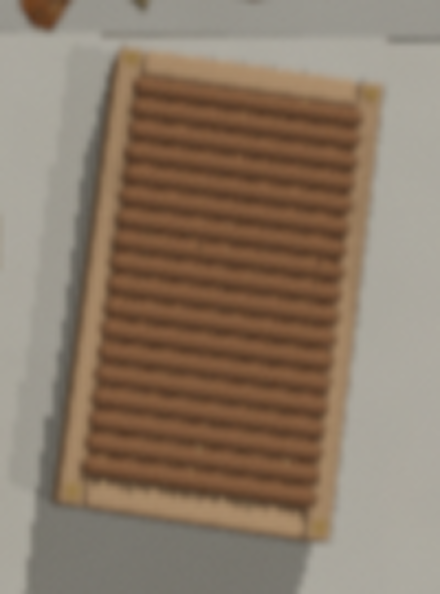

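Run:
```python
from h import *
ci=camera_info("top")
def c(uv,s,off): return (np.array(uv)+.5)/s-.5+off
T=np.array([pt(ci,c(u,4.4,(305,145)),35) for u in [(122,50),(382,87),(327,540),(57,502)]])
B=np.array([pt(ci,c(u,4,(110,200)),48) for u in [(153,115),(223,124),(206,238),(138,229)]])
for n,Q in(("tray",T),("head",B)):
    print(n,Q.round(1).tolist(),Q.mean(0).round(1))
    d=(Q[0]+Q[1]-Q[2]-Q[3])/2;e=(Q[0]+Q[3]-Q[1]-Q[2])/2
    print(" long",np.linalg.norm(d),np.degrees(np.arctan2(d[1],d[0]))," short",np.linalg.norm(e),np.degrees(np.arctan2(e[1],e[0])))
print(pt(ci,c((263,133),4,(110,200)),12),pt(ci,c((246,240),4,(110,200)),12))
R0=camera_info("wrist");print(R0)
```

```text
tray [[635.4, -100.6, 35.0], [620.6, -216.8, 35.0], [419.5, -189.7, 35.0], [434.0, -72.6, 35.0]] [ 527.4 -144.9   35. ]
 long 203.15350995548837 -7.795446667075218  short 117.580823400512 82.84787315136023
head [[485.3, 250.9, 48.0], [481.6, 217.4, 48.0], [427.8, 222.9, 48.0], [431.4, 255.1, 48.0]] [456.5 236.6  48. ]
 long 54.105581603487884 -5.113155561878511  short 33.07466558199077 83.63785938902075
[480.40161285 206.20239393  12.        ] [427.78314814 212.16232211  12.        ]
{'fx': 290.403387348917, 'fy': 290.403387348917, 'cx': 282.4115774072637, 'cy': 209.46541800621577, 'k1': -0.030885410532361185, 'rvec': array([-2.35438003, -1.72081318, -0.2288777 ]), 'tvec': array([-572.89198127,  -30.35256601,  392.13426956])}
```

Request:
move_arm(
  motion=[
    [0,[0.44,-0.86,0],[0,0,0.125]],
    [0,[0.44,-0.86,0],[0,0,0.125]],
    [0,[0.44,-0.86,0],[0,0,0.125]],
    [0,[0.44,-0.86,0],[0,0,0.125]],
    [0,[0.44,-0.86,0],[0,0,0.125]],
    [0,[0.44,-0.86,0],[0,0,0.125]],
    [0,[0.44,-0.86,0],[0,0,0.125]],
    [0,[0.44,-0.86,0],[0,0,0.125]],
    [0,[0.44,-0.86,0],[0,0,0.125]],
    [0,[0.44,-0.86,0],[0,0,0.125]],
    [0,[0.44,-0.86,0],[0,0,0.125]],
    [0,[0.44,-0.86,0],[0,0,0.125]],
    [0,[0.44,-0.86,0],[0,0,0.125]],
    [0,[0.44,-0.86,0],[0,0,0.125]],
    [0,[0.44,-0.86,0],[0,0,0.125]],
    [0,[0.44,-0.86,0],[0,0,0.125]],
    [0,[0.44,-0.86,0],[0,0,0.125]],
    [0,[0.44,-0.86,0],[0,0,0.125]],
    [0,[0.44,-0.86,0],[0,0,0.125]],
    [0,[0.44,-0.86,0],[0,0,0.125]],
  ],
  grip_force=20,
)

```text
time_s: 1.77
ee_pos: [394.3, 116.8, 213.7]
ee_rot: [-180.0, -0.0, 172.4]
force: [-0.1, -0.1, -0.8]
gripper_width: 0.5
gripper_force: 0.0
```

Request:
move_arm(
  motion=[
    [0,[0.38,-0.75,-0.15],[0,0,0]],
    [0,[0.38,-0.75,-0.15],[0,0,0]],
    [0,[0.38,-0.75,-0.15],[0,0,0]],
    [0,[0.38,-0.75,-0.15],[0,0,0]],
    [0,[0.38,-0.75,-0.15],[0,0,0]],
    [0,[0.38,-0.75,-0.15],[0,0,0]],
    [0,[0.38,-0.75,-0.15],[0,0,0]],
    [0,[0.38,-0.75,-0.15],[0,0,0]],
    [0,[0.38,-0.75,-0.15],[0,0,0]],
    [0,[0.38,-0.75,-0.15],[0,0,0]],
    [0,[0.38,-0.75,-0.15],[0,0,0]],
    [0,[0.38,-0.75,-0.15],[0,0,0]],
    [0,[0.38,-0.75,-0.15],[0,0,0]],
    [0,[0.38,-0.75,-0.15],[0,0,0]],
    [0,[0,0,0],[0,0,0]],
    [0,[0,0,0],[0,0,0]],
  ],
)

```text
time_s: 3.1
ee_pos: [526.8, -144.9, 160.6]
ee_rot: [180.0, -0.1, 172.3]
force: [-0.3, -0.1, -0.4]
gripper_width: 0.5
gripper_force: 0.0
```

Run:
```python
from h import *
ci=camera_info("wrist");cv2.imwrite("pics/w1.png",grab_frame("wrist"));print({k:np.round(v,5).tolist() for k,v in ci.items()})
s=state();print(s['ee_pos'],s['force'],[proj(ci,p).round() for p in([635,-100,35],[621,-217,35],[419,-190,35],[434,-73,35])])
```

```text
{'fx': 290.40339, 'fy': 290.40339, 'cx': 282.41158, 'cy': 209.46542, 'k1': -0.03089, 'rvec': [-2.20851, -1.92715, -0.25718], 'tvec': [73.49184, -538.91412, 198.59479]}
[ 526.598009   -144.16638382  160.9668844 ] [-0.58306092  0.21950655  0.05027984] [array([335., 288.]), array([233., 290.]), array([223., 102.]), array([344., 101.])]
```

View pics/w1.png

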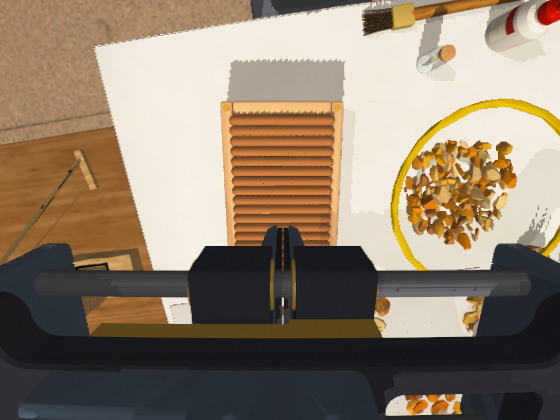

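Request:
move_arm(
  motion=[
    [0,[0,0,-0.6],[0,0,0]],
    [0,[0,0,-0.8],[0,0,0]],
    [0,[0,0,-0.8],[0,0,0]],
    [0,[0,0,-0.8],[0,0,0]],
    [0,[0,0,-0.8],[0,0,0]],
    [0,[0,0,-0.4],[0,0,0]],
    [0,[0,0,-0.2],[0,0,0]],
    [0,[0,0,-0.1],[0,0,0]],
    [0,[0,0,0],[0,0,0]],
    [0,[0,0,0],[0,0,0]],
  ],
)

```text
time_s: 3.98
ee_pos: [527.9, -144.5, 49.9]
ee_rot: [-180.0, 0.1, 172.4]
force: [0.3, 0.2, 0.0]
gripper_width: 0.5
gripper_force: 0.0
```

Request:
move_arm(
  motion=[
    [0,[0,0,-0.06],[0,0,0]],
    [0,[0,0,-0.06],[0,0,0]],
    [0,[0,0,-0.04],[0,0,0]],
    [0,[0,0,0],[0,0,0]],
    [0,[0,0,0],[0,0,0]],
  ],
)

```text
time_s: 4.4
ee_pos: [527.2, -144.5, 45.0]
ee_rot: [180.0, 0.0, 172.4]
force: [0.0, -0.4, -0.4]
gripper_width: 0.6
gripper_force: 0.0
```

Request:
move_arm(
  motion=[
    [0,[0,0,-0.1],[0,0,0]],
    [0,[0,0,-0.08],[0,0,0]],
    [0,[0,0,-0.06],[0,0,0]],
    [0,[0,0,0],[0,0,0]],
    [0,[0,0,0],[0,0,0]],
  ],
)

```text
time_s: 4.82
ee_pos: [527.3, -144.6, 39.3]
ee_rot: [180.0, 0.0, 172.4]
force: [-0.1, 0.5, 3.5]
gripper_width: 0.3
gripper_force: 1.8
```

Request:
move_arm(
  motion=[
    [0,[0,0,-0.02],[0,0,0]],
    [0,[0,0,-0.02],[0,0,0]],
    [0,[0,0,0],[0,0,0]],
    [0,[0,0,0],[0,0,0]],
  ],
)

```text
time_s: 5.15
ee_pos: [527.3, -144.5, 38.7]
ee_rot: [180.0, 0.0, 172.4]
force: [-2.3, 0.8, 7.2]
gripper_width: 0.5
gripper_force: 3.9
```

Request:
move_arm(
  motion=[
    [0,[0,0,0.24],[0,0,0]],
    [0,[0.4,-0.052,0],[0,0,0]],
    [0,[0,0,0],[0,0,0]],
    [0,[0,0,-0.14],[0,0,0]],
    [0,[0,0,-0.06],[0,0,0]],
    [0,[0,0,-0.04],[0,0,0]],
    [0,[0,0,0],[0,0,0]],
    [0,[0,0,0],[0,0,0]],
  ],
)

```text
time_s: 5.82
ee_pos: [537.5, -145.8, 38.1]
ee_rot: [180.0, 0.0, 172.4]
force: [1.5, 0.2, 1.2]
gripper_width: 0.1
gripper_force: 1.1
```

Request:
move_arm(
  motion=[
    [0,[0,0,0.24],[0,0,0]],
    [0,[0.4,-0.052,0],[0,0,0]],
    [0,[0,0,0],[0,0,0]],
    [0,[0,0,-0.14],[0,0,0]],
    [0,[0,0,-0.06],[0,0,0]],
    [0,[0,0,-0.04],[0,0,0]],
    [0,[0,0,0],[0,0,0]],
    [0,[0,0,0],[0,0,0]],
  ],
)

```text
time_s: 6.48
ee_pos: [547.3, -147.1, 38.1]
ee_rot: [180.0, 0.0, 172.4]
force: [1.2, 1.1, 2.0]
gripper_width: 0.4
gripper_force: 1.1
```

Request:
move_arm(
  motion=[
    [0,[0,0,0.24],[0,0,0]],
    [0,[0.4,-0.052,0],[0,0,0]],
    [0,[0,0,0],[0,0,0]],
    [0,[0,0,-0.14],[0,0,0]],
    [0,[0,0,-0.06],[0,0,0]],
    [0,[0,0,-0.04],[0,0,0]],
    [0,[0,0,0],[0,0,0]],
    [0,[0,0,0],[0,0,0]],
  ],
)

```text
time_s: 7.15
ee_pos: [557.4, -148.4, 38.1]
ee_rot: [180.0, 0.0, 172.4]
force: [1.4, 0.1, 2.4]
gripper_width: 0.6
gripper_force: 1.1
```

Request:
move_arm(
  motion=[
    [0,[0,0,0.24],[0,0,0]],
    [0,[0.4,-0.052,0],[0,0,0]],
    [0,[0,0,0],[0,0,0]],
    [0,[0,0,-0.14],[0,0,0]],
    [0,[0,0,-0.06],[0,0,0]],
    [0,[0,0,-0.04],[0,0,0]],
    [0,[0,0,0],[0,0,0]],
    [0,[0,0,0],[0,0,0]],
  ],
)

```text
time_s: 7.82
ee_pos: [567.4, -149.7, 38.1]
ee_rot: [180.0, 0.0, 172.4]
force: [2.0, -0.8, 1.5]
gripper_width: 0.8
gripper_force: 1.1
```

Request:
move_arm(
  motion=[
    [0,[0,0,0.24],[0,0,0]],
    [0,[-0.5,0.065,0],[0,0,0]],
    [0,[-1.0,0.13,0],[0,0,0]],
    [0,[-0.5,0.065,0],[0,0,0]],
    [0,[0,0,0],[0,0,0]],
    [0,[0,0,-0.14],[0,0,0]],
    [0,[0,0,-0.06],[0,0,0]],
    [0,[0,0,-0.04],[0,0,0]],
    [0,[0,0,0],[0,0,0]],
    [0,[0,0,0],[0,0,0]],
  ],
)

```text
time_s: 8.65
ee_pos: [518.1, -143.5, 38.8]
ee_rot: [-180.0, 0.0, 172.4]
force: [-3.2, 0.1, 8.3]
gripper_width: 0.2
gripper_force: 4.2
```

Request:
move_arm(
  motion=[
    [0,[0,0,0.24],[0,0,0]],
    [0,[-0.4,0.052,0],[0,0,0]],
    [0,[0,0,0],[0,0,0]],
    [0,[0,0,-0.14],[0,0,0]],
    [0,[0,0,-0.06],[0,0,0]],
    [0,[0,0,-0.04],[0,0,0]],
    [0,[0,0,0],[0,0,0]],
    [0,[0,0,0],[0,0,0]],
  ],
)

```text
time_s: 9.32
ee_pos: [507.1, -141.9, 38.7]
ee_rot: [180.0, -0.0, 172.4]
force: [-3.5, -0.0, 9.5]
gripper_width: 0.7
gripper_force: 4.8
```

Request:
move_arm(
  motion=[
    [0,[0,0,0.24],[0,0,0]],
    [0,[-0.4,0.052,0],[0,0,0]],
    [0,[0,0,0],[0,0,0]],
    [0,[0,0,-0.14],[0,0,0]],
    [0,[0,0,-0.06],[0,0,0]],
    [0,[0,0,-0.04],[0,0,0]],
    [0,[0,0,0],[0,0,0]],
    [0,[0,0,0],[0,0,0]],
  ],
)

```text
time_s: 9.98
ee_pos: [496.7, -140.5, 38.6]
ee_rot: [180.0, -0.1, 172.4]
force: [-3.4, 0.6, 10.1]
gripper_width: 0.5
gripper_force: 5.2
```

Request:
move_arm(
  motion=[
    [0,[0,0,0.24],[0,0,0]],
    [0,[-0.4,0.052,0],[0,0,0]],
    [0,[0,0,0],[0,0,0]],
    [0,[0,0,-0.14],[0,0,0]],
    [0,[0,0,-0.06],[0,0,0]],
    [0,[0,0,-0.04],[0,0,0]],
    [0,[0,0,0],[0,0,0]],
    [0,[0,0,0],[0,0,0]],
  ],
)

```text
time_s: 10.65
ee_pos: [486.7, -139.2, 38.5]
ee_rot: [180.0, -0.1, 172.4]
force: [-3.6, 1.4, 10.2]
gripper_width: 0.6
gripper_force: 5.2
```

Request:
move_arm(
  motion=[
    [0,[0,0,0.24],[0,0,0]],
    [0,[-0.4,0.052,0],[0,0,0]],
    [0,[0,0,0],[0,0,0]],
    [0,[0,0,-0.14],[0,0,0]],
    [0,[0,0,-0.06],[0,0,0]],
    [0,[0,0,-0.04],[0,0,0]],
    [0,[0,0,0],[0,0,0]],
    [0,[0,0,0],[0,0,0]],
  ],
)

```text
time_s: 11.32
ee_pos: [476.7, -137.9, 38.4]
ee_rot: [180.0, -0.1, 172.4]
force: [-3.0, 0.6, 10.5]
gripper_width: 0.7
gripper_force: 4.9
```

Request:
move_arm(
  motion=[
    [0,[0,0,0.24],[0,0,0]],
    [0,[-0.4,0.052,0],[0,0,0]],
    [0,[0,0,0],[0,0,0]],
    [0,[0,0,-0.14],[0,0,0]],
    [0,[0,0,-0.06],[0,0,0]],
    [0,[0,0,-0.04],[0,0,0]],
    [0,[0,0,0],[0,0,0]],
    [0,[0,0,0],[0,0,0]],
  ],
)

```text
time_s: 11.98
ee_pos: [466.7, -136.6, 37.7]
ee_rot: [180.0, -0.1, 172.4]
force: [-1.1, 0.4, 3.0]
gripper_width: 0.4
gripper_force: 1.2
```

Request:
move_arm(
  motion=[
    [0,[0,0,0.24],[0,0,0]],
    [0,[-0.4,0.052,0],[0,0,0]],
    [0,[0,0,0],[0,0,0]],
    [0,[0,0,-0.14],[0,0,0]],
    [0,[0,0,-0.06],[0,0,0]],
    [0,[0,0,-0.04],[0,0,0]],
    [0,[0,0,0],[0,0,0]],
    [0,[0,0,0],[0,0,0]],
  ],
)

```text
time_s: 12.65
ee_pos: [457.1, -135.4, 37.9]
ee_rot: [180.0, -0.0, 172.4]
force: [-1.5, -1.0, 2.9]
gripper_width: 0.2
gripper_force: 1.2
```

Request:
move_arm(
  motion=[
    [0,[0,0,0.24],[0,0,0]],
    [0,[0.6,-0.078,0],[0,0,0]],
    [0,[0,0,0],[0,0,0]],
    [0,[0,0,-0.14],[0,0,0]],
    [0,[0,0,-0.06],[0,0,0]],
    [0,[0,0,-0.04],[0,0,0]],
    [0,[0,0,0],[0,0,0]],
    [0,[0,0,0],[0,0,0]],
  ],
)

```text
time_s: 13.32
ee_pos: [472.0, -137.3, 38.1]
ee_rot: [180.0, -0.0, 172.4]
force: [-0.1, 1.3, 2.8]
gripper_width: 0.4
gripper_force: 1.3
```

Request:
move_arm(
  motion=[
    [0,[0,0,0.24],[0,0,0]],
    [0,[0.7,-0.091,0],[0,0,0]],
    [0,[1.0,-0.13,0],[0,0,0]],
    [0,[0.7,-0.091,0],[0,0,0]],
    [0,[0,0,0],[0,0,0]],
    [0,[0,0,-0.14],[0,0,0]],
    [0,[0,0,-0.06],[0,0,0]],
    [0,[0,0,-0.04],[0,0,0]],
    [0,[0,0,0],[0,0,0]],
    [0,[0,0,0],[0,0,0]],
  ],
)

```text
time_s: 14.15
ee_pos: [531.2, -145.0, 38.5]
ee_rot: [180.0, -0.0, 172.3]
force: [-0.4, -0.5, 5.0]
gripper_width: 0.7
gripper_force: 2.4
```

Request:
move_arm(
  motion=[
    [0,[0,0,0.5],[0,0,0]],
    [0,[0,0,1.0],[0,0,0]],
    [0,[0,0,1.0],[0,0,0]],
    [0,[0,0,1.0],[0,0,0]],
    [70,[0,0.95,0.5],[0,0,0]],
    [70,[0,0.95,0],[0,0,0]],
    [70,[0,0.95,0],[0,0,0.1]],
    [70,[0,0.95,0],[0,0,0.1]],
    [70,[0,0.95,0],[0,0,0.1]],
    [70,[0,0.95,0],[0,0,0.1]],
    [70,[0,0.95,0],[0,0,0.1]],
    [70,[0,0.95,0],[0,0,0]],
    [70,[0,0.95,0],[0,0,0]],
    [70,[0,0.95,0],[0,0,0]],
    [70,[0,0.95,0],[0,0,0]],
    [70,[0,0.95,0],[0,0,0]],
    [70,[0,0.95,0],[0,0,0]],
    [70,[0,0.95,0],[0,0,0]],
    [70,[0,0.95,0],[0,0,0]],
    [70,[0,0.95,0],[0,0,0]],
  ],
)

```text
time_s: 15.82
ee_pos: [530.6, 235.2, 137.4]
ee_rot: [-179.9, -0.1, 174.4]
force: [0.0, -0.1, -0.4]
gripper_width: 70.0
gripper_force: 0.0
```

Request:
move_arm(
  motion=[
    [70,[0,0,0],[0,0,0]],
    [70,[0,0,0],[0,0,0]],
  ],
)

```text
time_s: 15.98
ee_pos: [530.8, 235.0, 137.3]
ee_rot: [-179.9, -0.1, 174.5]
force: [0.4, -0.3, -0.3]
gripper_width: 70.0
gripper_force: 0.0
```

Run:
```python
from h import *
ci=camera_info("wrist");cv2.imwrite("pics/w2.png",grab_frame("wrist"))
import pickle;pickle.dump(ci,open("w2.pkl","wb"))
s=state();print(s['ee_pos'],s['ee_rot'],[proj(ci,p).round() for p in[[485,251,48],[482,217,48],[428,223,48],[431,255,48]]])
```

```text
[531.01214617 234.22134045 137.40647155] [-1.79914993e+02 -9.92929603e-02  1.74416632e+02] [array([297., 161.]), array([259., 162.]), array([258.,  97.]), array([296.,  97.])]
```

View pics/w2.png

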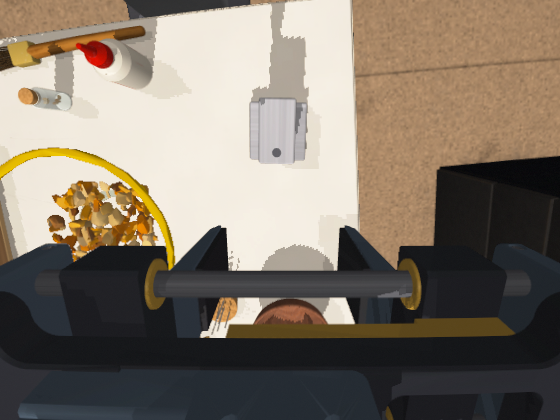

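Request:
move_arm(
  motion=[
    [70,[-0.7,0.02,0],[0,0,0]],
    [70,[-0.8,0.02,0],[0,0,0]],
    [70,[-0.8,0.02,0],[0,0,0]],
    [70,[-0.7,0.01,0],[0,0,-0.05]],
    [70,[0,0,-0.5],[0,0,0]],
    [70,[0,0,-0.9],[0,0,0]],
    [70,[0,0,-0.9],[0,0,0]],
    [70,[0,0,-0.9],[0,0,0]],
    [70,[0,0,-0.7],[0,0,0]],
    [70,[0,0,-0.4],[0,0,0]],
    [70,[0,0,-0.26],[0,0,0]],
    [70,[0,0,0],[0,0,0]],
    [50,[0,0,0],[0,0,0]],
    [40,[0,0,0],[0,0,0]],
    [30,[0,0,0],[0,0,0]],
    [20,[0,0,0],[0,0,0]],
    [20,[0,0,0],[0,0,0]],
    [20,[0,0,0],[0,0,0]],
  ],
  grip_force=40,
)

```text
time_s: 17.53
ee_pos: [457.4, 236.7, 24.3]
ee_rot: [180.0, 0.0, 174.2]
force: [-0.5, 0.4, 0.8]
gripper_width: 33.3
gripper_force: 0.4
```

Request:
move_arm(
  motion=[
    [20,[0,0,0],[0,0,0]],
    [20,[0,0,0],[0,0,0]],
    [20,[0,0,0],[0,0,0]],
    [20,[0,0,0],[0,0,0]],
  ],
)

```text
time_s: 17.87
ee_pos: [457.4, 236.8, 24.3]
ee_rot: [180.0, 0.0, 174.2]
force: [-0.8, 0.8, 4.6]
gripper_width: 31.6
gripper_force: 39.8
```

Request:
move_arm(
  motion=[
    [20,[0,0,0.2],[0,0,0]],
    [20,[0,0,0.4],[0,0,0]],
    [20,[0,0,0.8],[0,0,0]],
    [20,[0,0,0.9],[0,0,0]],
    [20,[0,0,0.9],[0,0,0]],
    [20,[0,0,0.6],[0,0,0]],
    [20,[0,0,0.4],[0,0,0]],
    [20,[0,0,0.2],[0,0,0]],
    [20,[0,0,0],[0,0,0]],
    [20,[0,0,0],[0,0,0]],
    [20,[0,0,0],[0,0,0]],
  ],
)

```text
time_s: 18.78
ee_pos: [456.3, 236.1, 132.7]
ee_rot: [-179.9, -0.1, 174.2]
force: [-0.4, -0.3, -6.6]
gripper_width: 31.9
gripper_force: 39.8
```

Request:
move_arm(
  motion=[
    [20,[0.04,-0.3,0],[0,0,0]],
    [20,[0.08,-0.6,0],[0,0,0]],
    [20,[0.1,-0.83,0],[0,0,-0.03]],
    [20,[0.1,-0.83,0],[0,0,-0.03]],
    [20,[0.1,-0.83,0],[0,0,-0.03]],
    [20,[0.1,-0.83,0],[0,0,-0.03]],
    [20,[0.1,-0.83,0],[0,0,-0.03]],
    [20,[0.1,-0.83,0],[0,0,-0.03]],
    [20,[0.1,-0.83,0],[0,0,-0.03]],
    [20,[0.1,-0.83,0],[0,0,-0.03]],
    [20,[0.1,-0.83,0],[0,0,-0.03]],
    [20,[0.1,-0.83,0],[0,0,-0.03]],
    [20,[0.1,-0.83,0],[0,0,-0.03]],
    [20,[0.1,-0.83,0],[0,0,-0.03]],
    [20,[0.1,-0.83,0],[0,0,-0.03]],
    [20,[0.1,-0.83,0],[0,0,-0.03]],
    [20,[0.1,-0.83,0],[0,0,0]],
    [20,[0.1,-0.83,0],[0,0,0]],
    [20,[0.1,-0.6,0],[0,0,0]],
    [20,[0.06,-0.35,0],[0,0,0]],
  ],
)

```text
time_s: 20.45
ee_pos: [503.8, -143.8, 133.2]
ee_rot: [-180.0, -0.1, 172.4]
force: [-0.2, 1.1, -5.5]
gripper_width: 31.5
gripper_force: 39.8
```

Request:
move_arm(
  motion=[
    [20,[0,0,-0.2],[0,0,0]],
    [20,[0,0,-0.5],[0,0,0]],
    [20,[0,0,-0.6],[0,0,0]],
    [20,[0,0,-0.5],[0,0,0]],
    [20,[0,0,-0.3],[0,0,0]],
    [20,[0,0,-0.2],[0,0,0]],
    [20,[0,0,0],[0,0,0]],
    [20,[0,0,0],[0,0,0]],
    [20,[0,0,0],[0,0,0]],
  ],
)

```text
time_s: 21.2
ee_pos: [504.8, -141.6, 77.1]
ee_rot: [-180.0, 0.1, 172.5]
force: [-0.2, 0.5, -6.2]
gripper_width: 31.8
gripper_force: 39.8
```

Run:
```python
from h import *
cv2.imwrite("pics/s3.png",cv2.resize(grab_frame("scene")[120:330,210:460],None,fx=2.6,fy=2.6))
s=state();print(s['ee_pos'],s['ee_rot'],s['force'])
```

```text
[ 504.83772039 -141.71086185   77.21584146] [-1.79992951e+02  9.52852556e-02  1.72493731e+02] [ 0.02465463  0.40808642 -6.46729233]
```

View pics/s3.png

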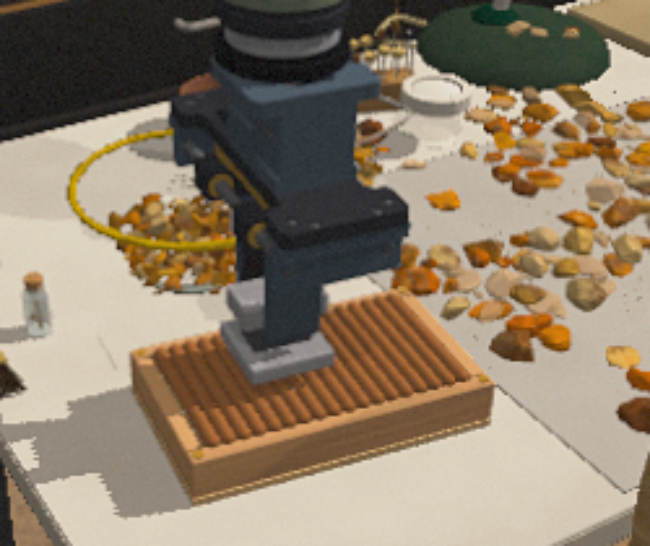

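Request:
move_arm(
  motion=[
    [20,[0,0,-0.16],[0,0,0]],
    [20,[0,0,-0.16],[0,0,0]],
    [20,[0,0,-0.08],[0,0,0]],
    [20,[0,0,-0.06],[0,0,0]],
    [20,[0,0,-0.02],[0,0,0]],
    [20,[0,0,0],[0,0,0]],
    [20,[0,0,0],[0,0,0]],
  ],
)

```text
time_s: 21.83
ee_pos: [504.3, -141.7, 64.5]
ee_rot: [180.0, 0.0, 172.5]
force: [0.5, 0.7, -6.1]
gripper_width: 31.7
gripper_force: 39.8
```

Request:
move_arm(
  motion=[
    [20,[0,0,-0.02],[0,0,0]],
    [20,[0,0,-0.02],[0,0,0]],
    [20,[0,0,0],[0,0,0]],
    [20,[0,0,0],[0,0,0]],
    [20,[0,0,0],[0,0,0]],
  ],
)

```text
time_s: 22.25
ee_pos: [504.4, -141.8, 63.7]
ee_rot: [-180.0, 0.0, 172.5]
force: [-0.9, -0.6, -5.9]
gripper_width: 31.5
gripper_force: 39.8
```

Request:
move_arm(
  motion=[
    [20,[0,0,-0.02],[0,0,0]],
    [20,[0,0,-0.02],[0,0,0]],
    [20,[0,0,0],[0,0,0]],
    [20,[0,0,0],[0,0,0]],
    [20,[0,0,0],[0,0,0]],
  ],
)

```text
time_s: 22.67
ee_pos: [504.4, -141.7, 63.0]
ee_rot: [-180.0, 0.0, 172.5]
force: [-0.9, 0.7, 1.1]
gripper_width: 31.6
gripper_force: 39.8
```

```bash
python3 -c "
from h import *
s=state();print(s['ee_pos'],s['ee_rot'],s['force'],s['torque'])"
```

```text
[ 504.446844   -141.73764634   62.98108363] [-1.79995405e+02  4.46135822e-02  1.72488127e+02] [-0.86833806  0.73823998  1.09302075] [ 0.11663877  0.29135665 -0.00605369]
```

Request:
move_arm(
  motion=[
    [32,[0,0,0],[0,0,0]],
    [33,[0,0,0],[0,0,0]],
    [35,[0,0,0],[0,0,0]],
    [40,[0,0,0],[0,0,0]],
    [60,[0,0,0],[0,0,0]],
    [66,[0,0,0],[0,0,0]],
    [66,[0,0,0],[0,0,0]],
    [66,[0,0,0],[0,0,0]],
    [66,[0,0,0.2],[0,0,0]],
    [66,[0,0,0.5],[0,0,0]],
    [66,[0,0,0.8],[0,0,0]],
    [66,[0,0,0.9],[0,0,0]],
    [66,[0,0,0.9],[0,0,0]],
    [66,[0.8,0,0.5],[0,0,0]],
    [66,[0.9,0,0],[0,0,0]],
    [66,[0.9,0,0],[0,0,0]],
    [66,[0,0,0],[0,0,0]],
    [66,[0,0,0],[0,0,0]],
  ],
)

```text
time_s: 24.17
ee_pos: [569.6, -141.6, 157.4]
ee_rot: [180.0, -0.0, 172.5]
force: [-0.3, 0.1, 0.5]
gripper_width: 66.0
gripper_force: 0.0
```

Run:
```python
from h import *
ci=camera_info("wrist");w=grab_frame("wrist");sc=grab_frame("scene");cs=camera_info("scene")
print([proj(ci,p).round() for p in [[504,-142,88],[504,-142,40],[527,-145,40]]],proj(cs,[504,-142,64]))
u,v=proj(cs,[504,-142,64]).astype(int)
o=np.hstack([cv2.resize(w[20:220,180:380],(400,400),interpolation=2),cv2.resize(sc[v-50:v+50,u-50:u+50],(400,400),interpolation=2)])
cv2.imwrite("pics/f.png",o)
```

```text
[array([273., 142.]), array([275., 140.]), array([275., 164.])] [315.52014215 249.5141257 ]
```

View pics/f.png

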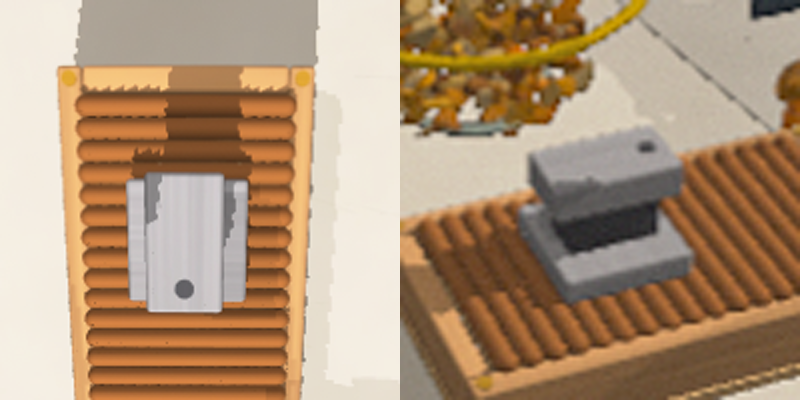

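```bash
python3 -c "
from workcell import *
print(job_done())"
```

```text
the job is handed in; nothing more can be done
None
```

I found the bar about 23 mm from the middle of the top, on the side nearer the robot (good to about 3 mm). The block is set down centred over it: it looked level and unsagged in the last picture, nothing else was touched, and the job was handed in at about 24 s.

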